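# Slide a cookie-iron plate under the spring clip

### The arm

A 6-joint arm with a two-finger parallel gripper is mounted at the origin on the work surface. World frame = base frame: x ahead of the robot, y to its left, z up, the work surface at z = 0. Lengths are in mm, angles in rad, forces in N, time in s.
With the tool pointing down it reaches from about 350 to 925 mm from the base axis. Payload 6.4 kg.
Tool frame: the origin (TCP) lies at the very end of the fingers, on their centre line; the grasp point (between the pads) lies grip_depth behind it (grip_depth is the distance from the TCP to the grasp point, in mm); z points along the fingers, y is the direction in which the jaws open and shut (so a half turn about z gives the same grasp; the last joint's range is limited). The gripper opens to 94 mm and grips with 3 to 60 N. Pads are 16 mm wide; open, the fingers measure 119 mm over their backs; the gripper's body (75 mm by 177 mm) begins 78 mm behind the grasp point.
Start: joints at [-1.342, 0.245, 1.558, -0, 1.339, -0.174], TCP at [254.803, -597.988, 205.455] pointing down, gripper open.
Joint ranges: [-3.13, 3.13], [-1.02, 2.26], [0.13, 2.54], [-0.95, 4.09], [0.21, 2.88], [-2.74, 2.74]. Speed limits (rad/s): [2.57, 2.57, 3.14, 3.14, 3.14, 3.14].

### API

Orientations are given as a unit quaternion [w, x, y, z].
In Python, from cell import * gives the robot as it stands. The module is installed in compiled form; this text tells all that it offers.
- The arm moves only by the shell command python3 -m jog 'ROWS' [OPENING] [FORCE]. ROWS is JSON, one flat list of numbers, 4 for each row, row after row: the shift along the tool's x, y, z in mm, then the turn about the tool's z in degrees. In form: [x, y, z, yaw, x, y, z, yaw, ...]. A call has 1 to 10 rows; each row is the pose to reach, as a shift and turn from the pose measured when the call began, along the tool's axes at that moment; what a row does not reach only later rows make up. A row lasts 1/8 s, in which the tool goes at most 62.5 mm and 10.7 degrees, less where a joint would pass 70% of its speed; a pose out of reach is approached as far as the arm can. A call with a gripper value outside its range is refused whole. OPENING is the gripper command: -1 is fully open, 1 is shut, values between are in proportion, set as the call begins (- or left out, the last holds). The fingers move at their own pace and stop on an object; FORCE is the grip in N (left out, the last holds). Time passes only in rows, so rows that repeat a pose let the fingers close. It gives the time, the measured TCP pose, the force and the opening at its end, in the units of the state.
- get_obs(): the state, without advancing time (a new reading comes with each control period).
- snapshot(name): name is "scene" or "top" or "wrist"; returns the picture (400x640x3 uint8, red, green, blue); there is no depth.
- camera_info(name): a dict with "fx", "fy", "cx", "cy" (pixels), "origin" and "rotation" of the camera in the world. Camera axes: x right, y down, z forward; pixel columns grow to the right and rows downward; lengths in mm; the calibration is good to about 2 mm. A picture is of the moment at which its call begins: read the wrist's pose just before it. camera_info takes no time and is no camera call; for the wrist camera it gives the pose at the moment of the call.
- finish_job(): hands the job in, once; it reports no verdict.
Trained networks look in the newest picture that a camera, given by its name, has taken for a name from the list of things; names that differ only in an ending like _2 or _b are one class to them, and where a whole thing is asked for, a point or a joint stands for the part that bears it (a point fixed in the world has none). Each returns a list of dicts, best first, with "p" (0 to 1); they miss things now and then, are a little off and sometimes report something else, mostly with a low value. They report only what shows in the picture. A call takes as long as a camera call.
- outline_of(thing, camera): "region" (400x640 bool, what is visible of it).
- tip_of(thing, camera): "xyz" ([x, y, z] in mm, in the coordinates of the camera as it stood for that picture, good to about 4 mm: a listed point, or the origin of a listed thing).
The state is a dict: "time": time; "joint_pos": joint angles; "joint_velocities": joint speeds; "tau": joint torques, N m; "position": TCP position; "eef_rot": TCP orientation; "ft_force": force on the tool from outside, world axes, zero at the start; "moment": the same for the moment, N m; "grip_width": opening from 0.0 (shut) to 1.0 (fully open).
Only numpy, scipy, OpenCV 4.12 (cv2) and the standard library are available. Lean on these libraries where they do the work, as an engineer would, in place of code of your own. Each camera call takes 0.05 s, during which the arm holds its last target. There are 200 camera calls.

### The job

On the inspection stand, press the clip's long bar down with one fingertip so that its lip lifts, and while you keep it pressed push the square iron plate along its channel with the other fingertip until it is fully home against the end stop. Only then let the bar up so that the lip clamps the plate, and move clear. Push the plate flat on the stand, never lift it, and leave everything else where it is.

Things in the scene. Friction and masses are not known exactly. Their poses are not given: they have to be found in the camera images.
- stand: fixed stand. Origin: on the bench under the centre of the plate's home place; x = push direction, away from the robot, y left, z up. Plywood deck x -165 to +45, y -80 to +40, top z = 20 mm. Steel guides (8 mm high right, 6 left) leave the plate 1.5 mm play each side. Ledge right of the channel, y -80 to -42. Two ears 38 mm high carry the clip's hinge at y = +44, at x = -157 and +38.
- stop (a point): middle of the top edge of the end stop's face, against which the plate's front edge comes: stand x = +32 mm, y = 0, z = 28 mm (the stop is 8 mm higher than the deck).
- clip (a joint): spring clip: angle (rad) of its rocker about a hinge along the channel at stand y = +44, z = 30 mm. 0 = at rest (lip 6 mm above the deck, too low for the plate); grows as the bar is pressed; above 0.17 the lip clears the plate; 0.52 hard stop. Springs back when let go, to about 0.16 on a plate under it. Bar force about 1.5 N at first, 4 N at the bottom.
- bar (a point): middle of the top line of the clip's press bar: round, 16 mm across, 133 mm long, along the channel (stand x -155 to -22). Top at rest at stand y = +74, z = 37 mm; z = 25 at 0.42 rad, 22 at the hard stop, shifting up to 4 mm towards the channel. Press anywhere; a fingertip can slide along it. Both fingertips level, 3 to 7 mm above the deck: one holds the bar, one stands behind the plate.
- lip (a point): middle of the underside of the clip's lip: 24 mm long (stand x +2 to +26), 6 mm wide, at about stand y = +19 mm, over the left margin of the plate's home place. Moves with the clip.
- plate: loose square cookie-iron plate, 64 x 64 x 10 mm, about 0.3 kg, dark with a round brass-coloured centre, lying in the channel, its origin 48 to 90 mm short of home, sides along the channel. Origin: centre of its underside; axes as the stand's. Home: origin at stand x = 0 (front edge at the end stop, rear edge at x = -32 mm).
- spare: a second plate just like the first (64 x 64 x 10 mm) that lies on the bench to the right of the stand; leave it. Origin: centre of its underside.
- weight: small knobbed brass weight, 28 mm across and 44 mm tall, standing on the stand's right-hand ledge; leave it. Origin: centre of its underside.
- brush: hand brush about 170 mm long lying on the bench to the left of the stand; leave it.
- bowl: white bowl, 100 mm across, 50 mm high, beyond the end stop; leave it. Origin: centre of its underside.
- oil: amber bottle, 56 mm across, 150 mm tall, far right; leave it. Origin: centre of its underside.
- tub: white open tub, 180 x 140 x 80 mm high, far left; leave it. Origin: centre of its underside.
- scraper: spatula 200 mm long lying at the far left; leave it.

How it is judged (in metres and radians):
On the way, in this order (a step that is already met when the one before it is completed fails the run):
1. the clip is held open by a fingertip before the plate is under it (value of joint clip above 0.17 rad and contact force between the fingers and clip above 0.5 N and x of plate in the frame of stand below -0.026 m), for 0.2 s.
2. the plate is home against the stop while the clip is still held open by a fingertip (x of plate in the frame of stand between -0.003 and 0.003 m and y of plate in the frame of stand between -0.005 and 0.005 m and value of joint clip above 0.17 rad and contact force between the fingers and clip above 0.5 N), for 0.2 s.
At the end, for the whole second after the job is handed in: The plate lies flat on the deck, within 3 mm of home along the channel and 5 mm across it, at rest, with the released clip resting on it (clip angle 0.11 to 0.21 rad, more than 1 N) (x of plate in the frame of stand between -0.003 and 0.003 m and y of plate in the frame of stand between -0.005 and 0.005 m and value of joint clip between 0.11 and 0.21 rad and contact force between clip and plate above 1 N and angle between plate's own z axis and vertical below 0.05 rad and z of plate in the frame of stand between 0.017 and 0.023 m and linear speed of plate below 0.01 m/s); the robot touches nothing.
It fails at once if the plate is lifted more than 6 mm off the deck or tipped over 0.15 rad (z of plate in the frame of stand above 0.026 m or angle between plate's own z axis and vertical above 0.15 rad).
It fails at once if another thing is moved more than 15 mm (distance of any of spare, weight, brush, bowl, oil, tub, scraper from where it was at the start of the episode above 0.015 m).
It also fails if it takes over 42 s, if anything falls off the work surface, if the arm or the gripper's body presses on something with over 40 N, if the wrist force passes 120 N, or if a joint passes its speed limit or range.

## Working session

There is one attempt and no reset: what is moved stays moved. The work goes in short steps, Python scripts to look and compute and a shell command to move; the robot and the scene stay as the last step left them, time stands still between calls to the robot, and variables do not carry over. Pictures are saved under pics/ and viewed, about 8 in all and at most 12, crops included, and the job is handed in when it is done.

```bash
mkdir -p pics
cat > h.py <<'E'
from cell import *
import numpy as np, cv2
def look(n):
    im=snapshot(n); return im
def tipw(t,c):
    ci=camera_info(c); R=np.array(ci["rotation"]);o=np.array(ci["origin"])
    return [(round(d["p"],2),(R@np.array(d["xyz"])+o).round(1).tolist()) for d in tip_of(t,c)[:2]]
def ray(c,u,v,z):
    ci=camera_info(c); R=np.array(ci["rotation"]).reshape(3,3);o=np.array(ci["origin"])
    d=R@np.array([(u-ci["cx"])/ci["fx"],(v-ci["cy"])/ci["fy"],1]); return (o+d*(z-o[2])/d[2]).round(1)
E
python3 - <<'E'
from h import *
print(get_obs())
for n in("scene","top"):
    im=look(n); cv2.imwrite(f"pics/{n}0.png",im[:,:,::-1])
    print(n,camera_info(n))
    for t in ("stand","stop","bar","lip","plate","weight","bowl","spare"): print(t,tipw(t,n))
E
```

```text
{'time': 0.0, 'joint_pos': array([-1.34210196e+00,  2.45791624e-01,  1.55898049e+00, -8.13898015e-06,
        1.33870656e+00, -1.74111322e-01]), 'joint_velocities': array([-0.0011781 ,  0.00127962,  0.00051889,  0.00011783, -0.00015373,
       -0.00056335]), 'tau': array([ 1.72611413e-03, -4.15826654e+01, -3.14605415e+01,  6.85923826e-02,
        3.32743290e-02, -1.25296192e-04]), 'position': array([ 254.66110005, -597.39360498,  204.37774981]), 'eef_rot': array([-9.42550581e-04,  9.79786287e-01,  2.00044849e-01, -2.96909988e-05]), 'ft_force': array([-0.36665998,  0.923618  , -0.48141294]), 'moment': array([0.00292151, 0.00073911, 0.00636124]), 'grip_width': 0.9960095970002746}
scene {'fx': 480.93724969761274, 'fy': 480.93724969761274, 'cx': 319.5557935891126, 'cy': 203.3567005728894, 'origin': array([1612.07617695,  -38.42513214, 1005.17803814]), 'rotation': array([-0.28787111,  0.66651556,  0.62956047, -0.27666016])}
stand []Traceback (most recent call last):
  File "<stdin>", line 6, in <module>
  File "h.py", line 7, in tipw
    return [(round(d["p"],2),(R@np.array(d["xyz"])+o).round(1).tolist()) for d in tip_of(t,c)[:2]]
                              ~^~~~~~~~~~~~~~~~~~~
ValueError: matmul: Input operand 1 has a mismatch in its core dimension 0, with gufunc signature (n?,k),(k,m?)->(n?,m?) (size 3 is different from 4)
```

```bash
cat > h.py <<'E'
from cell import *
import numpy as np, cv2
from scipy.spatial.transform import Rotation as Ro
def cam(c):
    ci=camera_info(c); return ci,Ro.from_quat(ci["rotation"],scalar_first=True).as_matrix(),np.array(ci["origin"])
def tipw(t,c):
    ci,R,o=cam(c)
    return [(round(d["p"],2),(R@np.array(d["xyz"])+o).round(1).tolist()) for d in tip_of(t,c)[:2]]
def ray(c,u,v,z):
    ci,R,o=cam(c)
    d=R@np.array([(u-ci["cx"])/ci["fx"],(v-ci["cy"])/ci["fy"],1]); return (o+d*(z-o[2])/d[2]).round(1)
def proj(c,P):
    ci,R,o=cam(c); q=(np.atleast_2d(P)-o)@R
    return np.c_[q[:,0]/q[:,2]*ci["fx"]+ci["cx"],q[:,1]/q[:,2]*ci["fy"]+ci["cy"]].round(1)
E
python3 - <<'E'
from h import *
for n in("scene","top"):
    im=snapshot(n); cv2.imwrite(f"pics/{n}0.png",im[:,:,::-1])
    print(n,camera_info(n)["origin"])
    for t in ("stop","bar","lip","plate","weight","bowl"): print(t,tipw(t,n))
E
```

```text
scene [1612.07617695  -38.42513214 1005.17803814]
stop [(0.88, [696.6, -34.5, 30.1])]
bar []
lip [(0.68, [673.0, -17.8, 21.2])]
plate [(0.7, [586.9, -43.5, 25.6]), (0.38, [651.6, -406.5, 0.6])]
weight [(0.52, [608.8, -108.0, 17.1]), (0.4, [795.9, -54.9, 2.4])]
bowl [(0.66, [799.0, -56.2, 1.9])]
top [ 403.59363889   15.79501203 1321.86771475]
stop [(0.65, [694.1, -37.0, 32.4]), (0.63, [672.8, -17.1, 23.2])]
bar [(0.81, [562.8, 22.6, 36.5])]
lip [(0.87, [674.6, -18.8, 22.7]), (0.5, [580.4, -51.6, 18.2])]
plate [(0.56, [582.5, -49.8, 18.9])]
weight [(0.56, [606.9, -111.3, 20.4])]
bowl [(0.9, [794.6, -60.6, -0.4])]
```

View pics/top0.png

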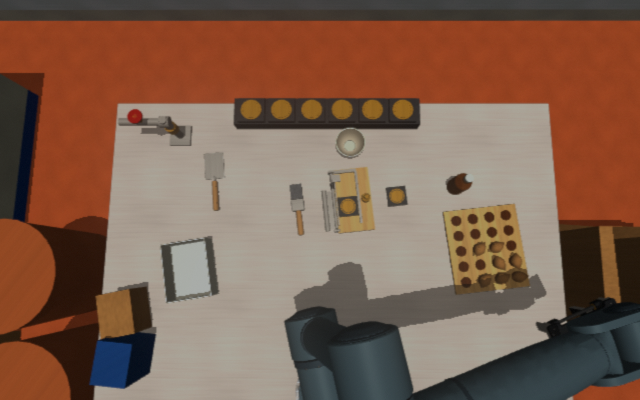

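```bash
python3 -m jog '[20,-15,-40,0, 65,-50,-80,0, 115,-88,-125,4, 165,-127,-125,8, 215,-165,-125,12, 265,-204,-125,15, 315,-242,-125,15, 365,-281,-125,15, 415,-319,-125,15, 465,-358,-125,15]' -1
python3 -m jog '[0,0,0,0]'; python3 -c "
from h import *
s=get_obs();p=s['position'];R=Ro.from_quat(s['eef_rot'],scalar_first=True).as_matrix();print(p,s['eef_rot'],R.T@(np.array([580,-20,330])-p))"
```

```text
time: 2.1
position: [531.7, -104.7, 330.8]
eef_rot: [0.0, 0.998, 0.07, 0.0]
ft_force: [-0.1, -0.5, -0.2]
grip_width: 1.0
time: 2.22
position: [532.7, -101.3, 330.8]
eef_rot: [0.0, 0.997, 0.073, 0.001]
ft_force: [-0.5, -0.5, 0.4]
grip_width: 0.998
[ 532.74819032 -101.29262348  330.83883681] [8.02249448e-05 9.97301600e-01 7.34115549e-02 5.05153831e-04] [ 58.64508127 -73.49767206   0.88002413]
```

```bash
python3 -m jog '[40,-50,0,0.5,59,-73,0,0.5,59,-73,0,0.5]' 0.27
python3 - <<'E'
from h import *
s=get_obs();print(s['position'],s['eef_rot'],s['grip_width'])
im=snapshot("wrist"); cv2.imwrite("pics/w1.png",im[:,:,::-1])
print(camera_info("wrist"))
for t in ("stop","bar","lip","plate","weight"): print(t,tipw(t,"wrist"))
E
```

```text
time: 2.6
position: [580.7, -19.9, 330.6]
eef_rot: [0.0, 0.998, 0.07, 0.0]
ft_force: [-0.6, -0.5, 1.2]
grip_width: 0.718
[580.66710816 -19.93835772 330.62300528] [1.72706106e-04 9.97547366e-01 6.99941661e-02 1.98655746e-04] 0.7175320926397218
{'fx': 299.2991054265908, 'fy': 299.2991054265908, 'cx': 316.43605832725575, 'cy': 200.05792033238774, 'origin': array([664.48031217,  -9.60046109, 509.67984257]), 'rotation': array([ 0.11022357,  0.74624168, -0.64952806, -0.09532798])}
stop [(0.73, [695.2, -41.2, 27.3])]
bar [(0.64, [571.4, 20.0, 34.6])]
lip [(0.97, [677.2, -22.3, 27.0])]
plate [(0.73, [580.1, -51.5, 19.5])]
weight [(0.61, [612.8, -107.2, 19.4])]
```

View pics/w1.png

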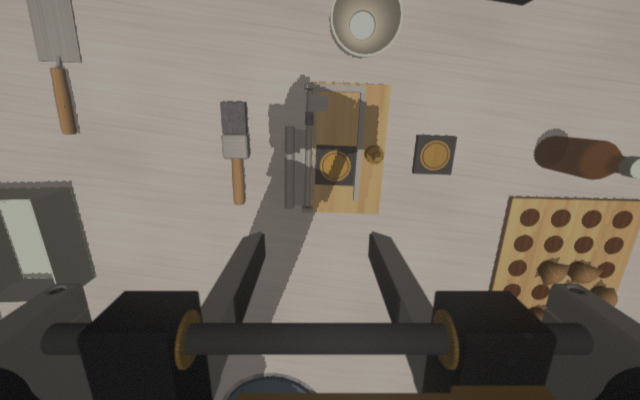

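```bash
python3 -m jog '[-35,10,50,0,-70,25,110,0,-70,25,110,0,-70,25,110,0]'
python3 - <<'E'
from h import *
s=get_obs();print(s['position'],s['eef_rot'],s['grip_width'])
im=snapshot("wrist"); cv2.imwrite("pics/w2.png",im[:,:,::-1])
c=camera_info("wrist");print(c["origin"],c["rotation"])
for t in ("stop","bar","lip","plate","weight"): print(t,tipw(t,"wrist"))
a=cv2.imread("pics/w1.png")[70:230,270:400];
b=im[40:240,250:450,::-1]
cv2.imwrite("pics/c2.png",cv2.resize(b,None,fx=3,fy=3,interpolation=cv2.INTER_CUBIC))
cv2.imwrite("pics/c1.png",cv2.resize(a,None,fx=3.75,fy=3.75,interpolation=cv2.INTER_CUBIC))
E
```

```text
time: 3.4
position: [515.3, -56.7, 222.7]
eef_rot: [0.001, 0.998, 0.068, 0.002]
ft_force: [-0.5, 0.2, 1.0]
grip_width: 0.363
[515.33883366 -56.68586885 222.69898202] [5.91299923e-04 9.97713148e-01 6.75631983e-02 1.82747579e-03] 0.363448660048014
[599.60862167 -45.34784953 403.42831642] [ 0.10864623  0.74558303 -0.65088444 -0.09301279]
stop [(0.57, [697.1, -38.8, 27.6])]
bar [(0.73, [573.6, 24.6, 39.4])]
lip [(0.87, [674.6, -19.3, 28.1])]
plate []
weight [(0.58, [611.3, -108.7, 24.0])]
```

View pics/c1.png

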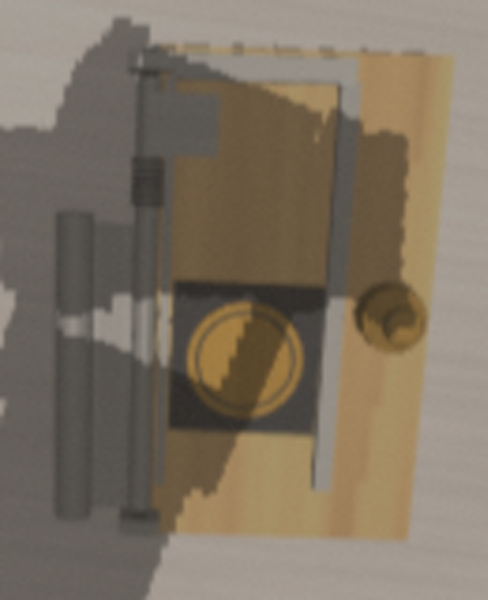

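View pics/c2.png

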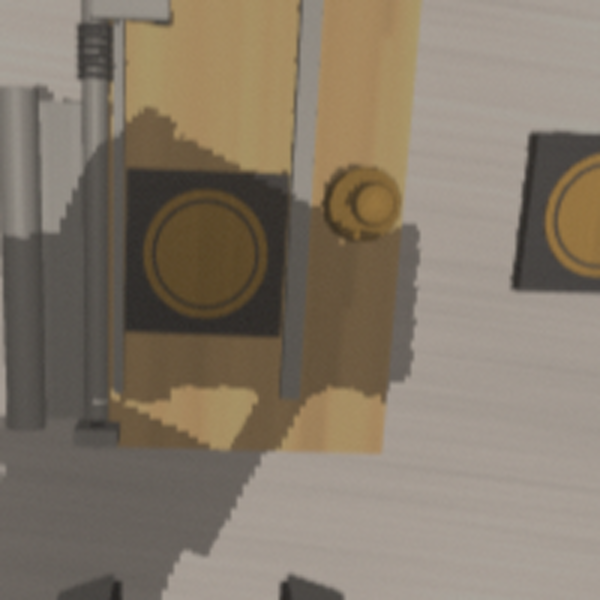

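```bash
cat > fit.py <<'E'
from h import *
from scipy.optimize import least_squares
f,cx,cy=299.299,316.436,200.058
C=[(np.array([664.48,-9.60,509.68]),[0.11022357,0.74624168,-0.64952806,-0.09532798],3.75,(270,70)),
   (np.array([599.609,-45.348,403.428]),[0.10864623,0.74558303,-0.65088444,-0.09301279],3,(250,40))]
L=[]
pl=[(32,32,'p'),(32,-32,'p'),(-32,-32,'p'),(-32,32,'p')]
for q,p in zip([(172,282),(327,290),(313,433),(168,428)],pl): L.append((0,q,p))
for q,p in zip([(127,170),(290,175),(280,336),(125,330)],pl): L.append((1,q,p))
L+=[(0,(408,540),(-165,-80,20)),(0,(454,57),(45,-80,20)),(1,(382,452),(-165,-80,20)),
(0,(75,212),(-22,74,37)),(0,(72,520),(-155,74,37)),(1,(18,88),(-22,74,37)),(1,(26,428),(-155,74,37))]
def res(v):
    x,y,th,dz,px,py=v; r=[]
    c,s=np.cos(th),np.sin(th)
    for i,q,p in L:
        P=np.array((p[0]+px,p[1]+py,30.) if p[2]=='p' else p,float)
        W=np.array([x+c*P[0]-s*P[1],y+s*P[0]+c*P[1],P[2]+dz])
        o,qt,k,off=C[i]; d=(W-o)@Ro.from_quat(qt,scalar_first=True).as_matrix()
        u=d[:2]/d[2]*f+[cx,cy]; r+=list(u-((np.array(q)+.5)/k-.5+off))
    return np.array(r)
m=least_squares(res,[665,-45,.13,0,-85,0],loss='soft_l1')
print(m.x.round(3)); print(res(m.x).reshape(-1,2).round(1).tolist())
E
python3 fit.py; python3 -m jog '[0,0,0,0,0,0,0,0,0,0,0,0]' -0.3
```

```text
[ 6.65585e+02 -4.33610e+01  1.03000e-01 -6.26000e-01 -8.13890e+01
  8.77000e-01]
[[0.0, -0.8], [-1.1, -1.5], [-0.2, -0.5], [-0.3, -0.5], [0.3, 0.1], [0.0, 0.3], [0.2, 0.8], [0.4, 1.2], [-0.2, -0.5], [0.6, -1.2], [0.0, 1.4], [-0.3, -0.7], [-0.2, -0.6], [0.1, 0.3], [-0.0, 1.4]]
time: 4.08
position: [515.6, -56.0, 222.7]
eef_rot: [0.001, 0.998, 0.068, 0.002]
ft_force: [-0.5, 0.7, -0.2]
grip_width: 0.635
```

```bash
python3 -m jog '[10,-20,30,1,17.5,-33,80,2,17.5,-33,130,2,17.5,-33,162,2,17.5,-33,162,2,17.5,-33,162,2]'
cat > st.py <<'E'
from h import *
s=get_obs();p=s['position'];R=Ro.from_quat(s['eef_rot'],scalar_first=True).as_matrix()
c,sn=np.cos(.103),np.sin(.103);d=p-[665.6,-43.4,0]
print("stand xyz",(c*d[0]+sn*d[1]).round(1),(-sn*d[0]+c*d[1]).round(1),p[2].round(1),"yaw-err deg",np.degrees(np.arctan2(R[1,0],R[0,0])-.103).round(2),"tilt",R[:2,2].round(4),"F",s['ft_force'].round(1),"w",s['grip_width'],"t",s['time'])
E
python3 st.py
python3 - <<'E'
from h import *
im=snapshot("wrist"); cv2.imwrite("pics/w3.png",im[:,:,::-1])
c=camera_info("wrist")
print(tipw("bar","wrist"),tipw("plate","wrist"),tipw("lip","wrist"),tipw("stop","wrist"))
cs,sn=np.cos(.103),np.sin(.103)
def W(x,y,z): return [665.6+cs*x-sn*y,-43.4+sn*x+cs*y,z]
P=[W(-81.4+a,.9+b,30) for a,b in((32,32),(32,-32),(-32,-32),(-32,32))]+[W(-22,74,37),W(-155,74,37),W(-165,-80,20),W(32,0,28)]
im=im[:,:,::-1].copy(); print(proj("wrist",P).tolist())
for u in proj("wrist",P): cv2.drawMarker(im,tuple(int(round(k)) for k in u),(0,0,255),0,6,1)
cv2.imwrite("pics/w3m.png",cv2.resize(im[80:330,150:450],None,fx=2.4,fy=2.4,interpolation=cv2.INTER_CUBIC))
E
```

```text
time: 4.82
position: [530.2, -21.4, 62.2]
eef_rot: [0.001, 0.999, 0.051, 0.003]
ft_force: [0.2, -0.3, 0.4]
grip_width: 0.649
stand xyz -132.4 35.8 62.2 yaw-err deg -0.05 tilt [ 0.0061 -0.0018] F [ 0.2 -0.3  0.4] w 0.6489436518288259 t 4.825
[(0.57, [571.8, 20.8, 38.9])] [(0.84, [582.9, -49.3, 20.7])] [(0.76, [674.0, -19.7, 27.6])] []
[[319.7, 113.0], [413.9, 112.9], [406.0, 203.0], [319.5, 203.2], [254.8, 67.9], [265.2, 258.6], [456.8, 259.5], [374.0, -26.3]]
```

View pics/w3m.png

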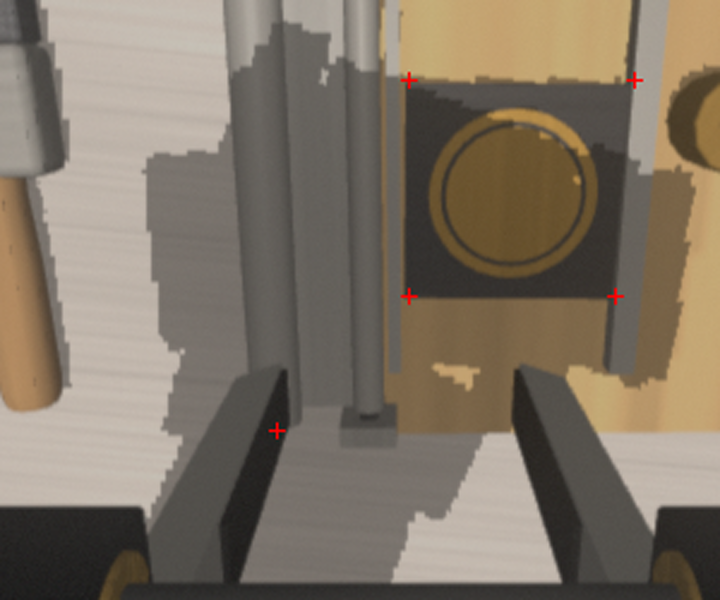

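```bash
python3 -m jog '[-1,0,12,0,-1,0,22,0,-1,0,28,0,-1,0,33,0,-1,0,36,0,-1,0,37,0,-1,0,37,0]' - 30; python3 st.py
```

```text
time: 5.95
position: [529.3, -22.0, 25.3]
eef_rot: [0.001, 0.999, 0.051, 0.003]
ft_force: [-1.9, -3.1, 3.2]
grip_width: 0.654
stand xyz -133.3 35.3 25.3 yaw-err deg -0.03 tilt [ 0.0064 -0.0026] F [-1.9 -3.1  3.2] w 0.6535204066848848 t 5.95
```

```bash
python3 -m jog '[0,0,0,0,0,0,0,0]'; python3 st.py
python3 - <<'E'
from h import *
im=snapshot("wrist")[:,:,::-1]
a=cv2.resize(im[20:340,150:490],None,fx=1.75,fy=1.75)
print(tipw("lip","wrist"),tipw("plate","wrist"))
b=snapshot("scene")[:,:,::-1]; u=proj("scene",[590,-20,30])[0].astype(int); print(u)
b=cv2.resize(b[u[1]-50:u[1]+50,u[0]-80:u[0]+80],None,fx=5,fy=5,interpolation=cv2.INTER_CUBIC)
cv2.imwrite("pics/w4.png",a);cv2.imwrite("pics/s4.png",b)
E
```

```text
time: 6.2
position: [529.3, -22.0, 25.4]
eef_rot: [0.001, 0.999, 0.051, 0.003]
ft_force: [-1.5, -2.2, 2.9]
grip_width: 0.649
stand xyz -133.4 35.3 25.4 yaw-err deg -0.03 tilt [ 0.0064 -0.0027] F [-1.5 -2.2  2.9] w 0.6491136395819564 t 6.2
[] [(0.61, [580.9, -51.1, 22.9])]
[309 209]
```

View pics/w4.png

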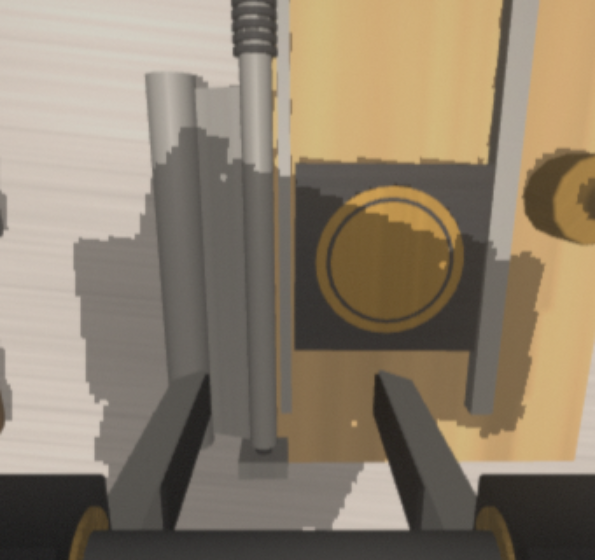

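```bash
python3 -m jog '[6,0,0,0,14,0,0,0,23,0,0,0,32,0,0,0,41,0,0,0,50,0,0,0,59,0,0,0,68,0,0,0,76,0,0.5,0,82,0,0.5,0]'; python3 st.py;  python3 -m jog '[0,0,0,0,0,0,0,0]'; python3 st.py
python3 - <<'E'
from h import *
im=snapshot("wrist"); print(tipw("plate","wrist"))
E
```

```text
time: 7.65
position: [610.6, -13.8, 25.0]
eef_rot: [0.002, 0.999, 0.051, 0.002]
ft_force: [-5.3, -4.3, 4.2]
grip_width: 0.649
stand xyz -51.6 35.1 25.0 yaw-err deg -0.02 tilt [ 0.0041 -0.0031] F [-5.3 -4.3  4.2] w 0.6491214185247868 t 7.65
time: 7.9
position: [611.3, -13.8, 25.1]
eef_rot: [0.002, 0.999, 0.051, 0.003]
ft_force: [-0.3, -2.0, 3.1]
grip_width: 0.649
stand xyz -50.9 35.0 25.1 yaw-err deg -0.03 tilt [ 0.0055 -0.003 ] F [-0.3 -2.   3.1] w 0.6492771772144482 t 7.9
[(0.83, [655.5, -40.0, 22.5])]
```

```bash
python3 -m jog '[2,0,0,0,4,0,0,0,6,0,0,0,8,0,0,0,9,0,0,0,10,0,0,0]'; python3 st.py;  python3 -m jog '[1,0,0,0,2,0,0,0,2,0,0,0]'; python3 st.py
```

```text
time: 8.75
position: [619.3, -13.0, 24.8]
eef_rot: [0.002, 0.999, 0.051, 0.0]
ft_force: [-7.7, -5.4, 7.6]
grip_width: 0.648
stand xyz -42.9 35.0 24.8 yaw-err deg -0.01 tilt [ 0.0006 -0.0036] F [-7.7 -5.4  7.6] w 0.6482197526202879 t 8.75
time: 9.12
position: [619.4, -13.1, 24.6]
eef_rot: [0.002, 0.999, 0.051, -0.002]
ft_force: [-7.4, -3.7, 7.1]
grip_width: 0.65
stand xyz -42.9 34.9 24.6 yaw-err deg -0.01 tilt [-0.0046 -0.004 ] F [-7.4 -3.7  7.1] w 0.6495669747212298 t 9.125
```

```bash
python3 -m jog '[1,0,0,0,2,0,0,0,2,0,0,0]'; python3 st.py
```

```text
time: 9.5
position: [619.4, -13.2, 24.4]
eef_rot: [0.002, 0.999, 0.051, -0.005]
ft_force: [-7.8, -3.9, 8.3]
grip_width: 0.649
stand xyz -42.8 34.8 24.4 yaw-err deg -0.02 tilt [-0.0099 -0.0043] F [-7.8 -3.9  8.3] w 0.6489711303377216 t 9.5
```

Run:
```python
from h import *
im=snapshot("wrist"); print(tipw("plate","wrist"),tipw("stop","wrist"),tipw("lip","wrist"))
cs,sn=np.cos(.103),np.sin(.103)
def W(x,y,z): return [665.6+cs*x-sn*y,-43.4+sn*x+cs*y,z]
P=[W(a,b,30) for a,b in((32,32),(32,-32),(-32,-32),(-32,32))]+[W(32,0,28),W(45,-80,20)]
q=proj("wrist",P);print(q.tolist())
x0,y0=[int(v) for v in q[:4].min(0)-25]; x0=max(x0,0);y0=max(y0,0)
c=im[y0:y0+150,x0:x0+190,::-1].copy()
c=cv2.resize(c,None,fx=4,fy=4,interpolation=cv2.INTER_CUBIC)
for u in q[:5]: cv2.drawMarker(c,tuple(int(k) for k in (u-[x0,y0])*4),(0,0,255),0,10,1)
cv2.imwrite("pics/w5.png",c); print(x0,y0)
```

```text
[(0.72, [661.0, -39.5, 19.7])] [(0.81, [693.9, -38.0, 28.1])] [(0.73, [676.9, -19.2, 36.1])]
[[320.6, 128.9], [434.2, 128.9], [422.3, 233.6], [320.2, 233.7], [376.8, 128.7], [512.6, 104.7]]
295 103
```

View pics/w5.png

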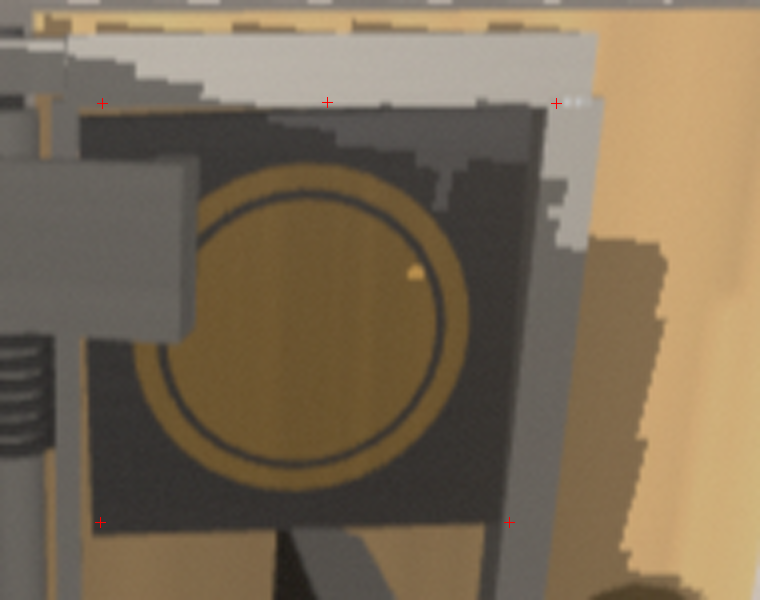

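```bash
python3 -m jog '[-2,0,0,0,-2,-3,0,0,-2,-4,0,0,0,-4,0,0,1,-4,0,0,2,-4,0,0,3,-4,0,0,3,-4,0,0]'; python3 st.py
python3 - <<'E'
from h import *
im=snapshot("wrist"); print(tipw("plate","wrist"),tipw("lip","wrist"))
c=im[103:253,295:485,::-1]
cv2.imwrite("pics/w6.png",cv2.resize(c,None,fx=4,fy=4,interpolation=cv2.INTER_CUBIC))
E
```

```text
time: 10.7
position: [619.4, -12.7, 24.4]
eef_rot: [0.005, 0.999, 0.052, -0.009]
ft_force: [-10.9, -15.8, 10.4]
grip_width: 0.651
stand xyz -42.8 35.3 24.4 yaw-err deg 0.07 tilt [-0.0173 -0.0112] F [-10.9 -15.8  10.4] w 0.6507605475206554 t 10.7
[(0.92, [661.5, -40.8, 18.2])] [(0.67, [675.9, -21.5, 36.9])]
```

View pics/w6.png

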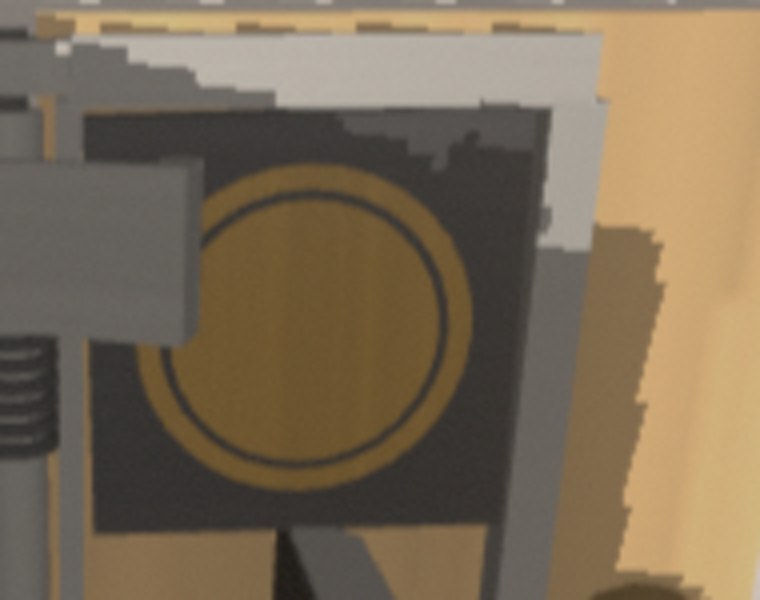

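```bash
python3 -m jog '[-1,1,0,0,-3,1,0,0,-4,1,0,0,-4,1,0,0]'; python3 st.py; python3 -m jog '[0,0,-3,0,0,0,-7,0,0,0,-11,0,0,0,-15,0,0,0,-19,0]'; python3 st.py
```

```text
time: 11.35
position: [616.8, -14.3, 25.3]
eef_rot: [0.006, 0.999, 0.052, -0.007]
ft_force: [3.5, -4.2, 3.7]
grip_width: 0.648
stand xyz -45.5 34.0 25.3 yaw-err deg 0.08 tilt [-0.0141 -0.012 ] F [ 3.5 -4.2  3.7] w 0.6477524119287221 t 11.35
time: 11.98
position: [616.9, -13.8, 44.4]
eef_rot: [0.005, 0.999, 0.052, -0.008]
ft_force: [0.1, -0.0, 0.1]
grip_width: 0.651
stand xyz -45.4 34.5 44.4 yaw-err deg 0.08 tilt [-0.0146 -0.0117] F [ 0.1 -0.   0.1] w 0.6506418368759037 t 11.975
```

Released, force zero. Rise clear and check.

```bash
python3 -m jog '[0,0,-20,0,-10,0,-50,0,-20,0,-90,0,-30,0,-120,0,-30,0,-120,0,-30,0,-120,0]'; python3 st.py
python3 - <<'E'
from h import *
im=snapshot("wrist")
for t in("plate","lip","bar","stop","weight"):print(t,tipw(t,"wrist"))
cs,sn=np.cos(.103),np.sin(.103)
def W(x,y,z): return [665.6+cs*x-sn*y,-43.4+sn*x+cs*y,z]
P=[W(a,b,30) for a,b in((32,32),(32,-32),(-32,-32),(-32,32))]
q=proj("wrist",P);m=q.mean(0).astype(int);x0,y0=m[0]-80,max(m[1]-60,0)
c=cv2.resize(im[y0:y0+130,x0:x0+150,::-1],None,fx=4.5,fy=4.5,interpolation=cv2.INTER_CUBIC)
for u in q: cv2.drawMarker(c,tuple(int(k) for k in (u-[x0,y0])*4.5),(0,0,255),0,10,1)
cv2.imwrite("pics/w7.png",c)
snapshot("top")
for t in("plate","weight","bowl"):print(t,tipw(t,"top"))
E
```

```text
time: 12.72
position: [588.4, -15.4, 164.1]
eef_rot: [0.005, 0.999, 0.052, -0.008]
ft_force: [-0.5, 0.2, -0.2]
grip_width: 0.651
stand xyz -73.9 35.8 164.1 yaw-err deg 0.08 tilt [-0.0156 -0.0114] F [-0.5  0.2 -0.2] w 0.6507025513281328 t 12.725
plate [(0.59, [661.9, -39.3, 20.0])]
lip [(0.56, [677.4, -23.3, 29.3])]
bar [(0.67, [571.1, 22.3, 31.7])]
stop [(0.67, [697.6, -37.5, 25.9]), (0.23, [622.8, -214.9, -1.0])]
weight [(0.84, [609.5, -107.2, 20.5])]
plate []
weight []
bowl [(0.58, [793.1, -60.6, -2.2])]
```

View pics/w7.png

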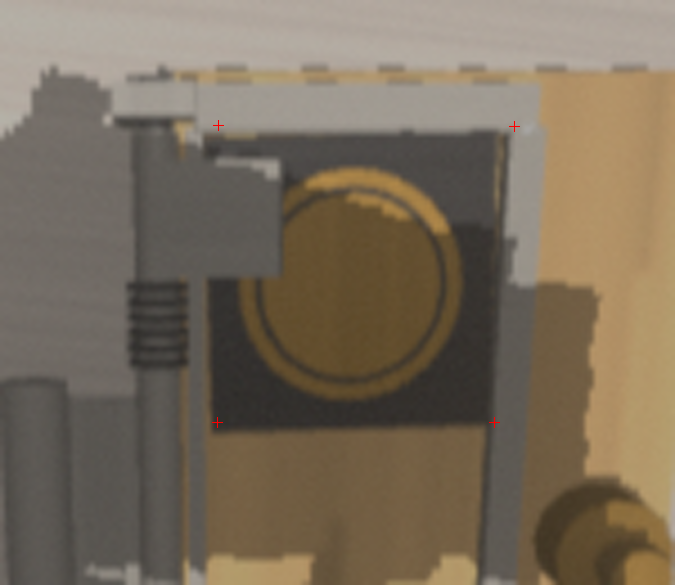

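```bash
python3 -c "
from cell import *
print(finish_job())"
```

```text
the job is handed in; nothing more can be done
None
```

I pressed the bar down with the left fingertip and pushed the plate about 80 mm to the end stop with the right one, keeping the bar held. Then I backed off 3 mm, let the bar up and rose clear. I handed the job in about 13 s into the run; it gives no verdict.

**Plate:** The last wrist picture shows it against the stop, turned about 1° in the channel. Its right front corner touches, and I saw a gap of about 1 mm at the left. I estimate the centre is 0.5 to 1 mm short of home, within the 3 mm limit. A second, offset push to square it closed most of that gap, but some was visible again after release. That push also met about 16 N sideways. I did not find the cause, so I backed off.

**Clip:** The lip measured at z about 29 mm, which fits it resting on the plate's 30 mm top. I could not measure the clip angle or the clamping force directly; both are inferred from the pictures.

**Robot and other things:** The wrist force read zero after release, and the fingers ended at z about 164 mm. The weight and the bowl were found where they started. In the final top picture the network missed the plate and the weight, so the wrist picture is the evidence for those two. I made no final measurement of the spare, brush, oil, tub or scraper.

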